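Flip out the kickstand of an instrument terminal and hold it upright

ROBOT

A 6-joint arm with a two-finger parallel gripper is mounted at the origin on the work surface. World frame = base frame: x ahead of the robot, y to its left, z up, the work surface at z = 0. Lengths are in mm, angles in rad, forces in N, time in s.
With the tool pointing down it reaches from about 300 to 850 mm from the base axis. Payload 4.2 kg.
Tool frame: the origin (TCP) lies where the fingers leave the gripper's body, on its centre line; the fingertips stand 78 mm ahead of it and the grasp point (between the pads) lies robot.pinch_z ahead of it (robot.pinch_z is the distance from the TCP to the grasp point, in mm); z points along the fingers, x is the direction in which the jaws open and shut, and the axes are right-handed (so a half turn about z gives the same grasp; the last joint's range is limited). The gripper opens to 91 mm and grips with 3 to 60 N. Pads are 32 mm wide; open, the fingers measure 118 mm over their backs; the gripper's body (76 mm by 178 mm) begins 60 mm behind the grasp point.
Start: joints at [1.145, 0.32, 1.565, -0, 1.257, -0.02], TCP at [226.984, 528.311, 292.276] pointing down, gripper open.
Joint ranges: [-3.11, 3.11], [-0.84, 2.01], [0.21, 2.61], [-1.34, 4.49], [0.05, 2.63], [-2.56, 2.56]. Speed limits (rad/s): [2.57, 2.57, 3.14, 3.14, 3.14, 3.14].

INTERFACE

Orientations are given as a rotation vector (axis times angle).
In Python, from rig import monitor, imaging, workorder, robot gives the robot as it stands.
- The arm moves only by the tool drive_tool, never from a script. Its argument "series" is a list of rows, each a list of 3 entries, a list of its own where there are three numbers: the shift along the tool's x, y, z in m, then the turn, a rotation vector about the tool's x, y, z in rad, then the finger opening in m, from 0 to 0.0912. In form: [[[dx, dy, dz], [rx, ry, rz], hand], ...]. A call has 1 to 12 rows; each row shifts and turns the commanded pose from where the row before left it, along the tool's axes as they then stand; what a row does not reach is not made up. A row lasts 1/12 s, in which the tool goes at most 41.7 mm and 7.16 degrees, less where a joint would pass 70% of its speed; a pose out of reach is approached as far as the arm can. A call is refused whole if a number of a shift passes 0.0417 or a number of a turn 0.125, either way. A call with a gripper value outside its range is refused whole. The fingers move at their own pace and stop on an object; the grip force is fixed at half the most. Time passes only in rows, so rows that do not move let the fingers close. It gives the time, the measured TCP pose, the force and the opening at its end, in the units of the state.
- monitor.state(): the state, without advancing time (a new reading comes with each control period).
- imaging.capture(name): name is "side" or "top" or "wrist"; returns a dict with "img" (400x640x3 uint8, blue, green, red), "depth" (400x640 float32, mm along the optical axis (not along the pixel's ray), 0 where there is no reading), "intrinsics" (3x3 intrinsics, pixels), "xyz" and "orientation" of the camera in the world. Camera axes: x right, y down, z forward; pixel columns grow to the right and rows downward; lengths in mm; the calibration is good to about 2 mm. The wrist camera is an equidistant fisheye: a pixel r from the principal point sees the ray r / f radians off the axis. A picture is of the moment at which its call begins.
- workorder.job_done(): hands the job in, once; it reports no verdict.
The state is a dict: "t": time; "joint_pos": joint angles; "qvel": joint speeds; "joint_torque": joint torques, N m; "position": TCP position; "ee_rot": TCP orientation; "contact_force": force on the tool from outside, world axes, zero at the start; "moment": the same for the moment, N m; "width": opening from 0.0 (shut) to 1.0 (fully open).
Only numpy, scipy, OpenCV 4.12 (cv2) and the standard library are available. Lean on these libraries where they do the work, as an engineer would, in place of code of your own. Each camera call takes 0.05 s, during which the arm holds its last target. There are 200 camera calls.

TASK

Get the touch terminal, which leans on the black case, ready for its leads: first stand the red-capped bottle upright in the white spill tray, because it is in the way of the kickstand; then flip the terminal's kickstand (the bar with the orange grip) over its centre and right down to its stop. Then take the terminal by the upper part of its housing, bring it off the case to upright with its lower edge on the bench, and finish while holding it like that: it tips over if let go. Do not knock the bottle over and leave the vial rack, the jar and the spanner where they are.

Things in the scene. Friction and masses are not known exactly. Their poses are not given: they have to be found in the camera images.
- terminal: Loose dark and teal slab, 220 mm wide (y), 170 high (z), 26 thick (x: screen at -13, back at +13), 0.9 kg. Origin: middle of the lower edge, where it touches the bench when upright. That edge is a half-round bumper, radius 13 mm, so it cannot stand alone. At first it leans 28 degrees, screen down on the case; over 1.5 N backwards at its top lifts it off. Let go upright, it falls either way.
- terminal_top (a point): Middle of the terminal's flat top edge (its z = 170 mm); the place to take hold, 26 mm thick across its x, both faces free from here to 50 mm below (the case is lower down on the screen side).
- kickstand (a joint): Kickstand angle q about the hubs (terminal's z = 85 mm, x = 0, axis along y), rad. 0: folded up past the top edge like a carrying handle; 2.0: down, at its stop, out from the back. It springs back to 0 below 0.7, snaps to 2.0 above 1.0; 1 N at the bar turns it. The bar is at x = 130 sin q, z = 85 + 130 cos q mm of the terminal; 23 mm above the bench when it is upright. Side arms at y = +-123 mm.
- kickstand_bar (a point): Middle of the kickstand's straight cross bar, on its axis: orange grip 16 mm thick and 130 mm long, parallel to the terminal's y. Folded, there are 37 mm free between it and the terminal's top edge.
- case: Fixed black spares case, a box 160 mm (x) by 300 mm (y) by 100 mm high, with orange latches. Origin: centre of its underside. The terminal leans on the top edge of its +x side, and its back and kickstand look to the case's +x.
- bottle: Loose clear lab bottle with white label and red screw cap, 0.33 kg give or take, 140 mm high. Origin: centre of its underside, z up. Body 70 mm across up to 90 mm; the cap is 47 mm across from 112 to 140 mm: grip it there. It starts upright on the bench behind the terminal, under the kickstand's path.
- tray: Fixed empty white spill tray, 200 mm (x) by 170 mm (y), rim 30 mm high, walls and floor 5 mm thick. Origin: centre of its underside; its inner floor is 5 mm above the bench.
- vials: Loose blue vial rack with small vials, 75 by 100 mm, 48 mm high. Origin: centre of its underside. Leave alone.
- jar: Loose glass jar with blue lid, 64 mm across, 85 mm high. Origin: centre of its underside. Leave alone.
- spanner: Steel double open-end spanner lying flat, 186 mm long along its x, 30 mm wide, 7 mm thick. Origin: centre of its underside. Leave alone.
Not all that is in view belongs to the job. What is shaped like the bottle but green or purple is not meant.

How it is judged:
By the outcome, as a careful person would: the job done as asked, in the order asked, and still so for the second after the job is handed in, while the arm keeps its last pose, push and grip.
It also fails if it takes over 72 s, if anything falls off the work surface, if the arm or the gripper's body presses on something with over 40 N, if the wrist force passes 120 N, or if a joint passes its speed limit or range.

## Working session

There is one attempt and no reset: what is moved stays moved. The work goes in short steps, Python scripts to look and compute and a tool call to move; the robot and the scene stay as the last step left them, time stands still between calls to the robot, and variables do not carry over. Pictures are saved under pics/ and viewed, on a budget of 10 in all, crops included, one or two more only if the job needs it, and the job is handed in when it is done.

Besides the shell and the picture viewer there is one more tool, called after "Request:" as a command line: name --argument value ..., lists and objects as JSON in quotes. drive_tool: Moves the arm, as the interface text tells. Its arguments: {"type":"object","properties":{"series":{"type":"array"}},"required":["series"]}

```bash
ls; mkdir -p pics; python3 - <<'E'
from rig import monitor, imaging, workorder, robot
import cv2, numpy as np
print(monitor.state()); print(robot.pinch_z)
a=[]
for n in ("side","top"):
    c=imaging.capture(n); np.savez(f"{n}0.npz",**c); cv2.imwrite(f"pics/{n}0.png",c["img"]); print(n,c["intrinsics"],c["xyz"],c["orientation"])
E
```

```text
pics
{'t': 0.0, 'joint_pos': array([ 1.14497401e+00,  3.20289278e-01,  1.56572432e+00, -5.38976391e-05,
        1.25739481e+00, -2.00225593e-02]), 'qvel': array([-0.00023158, -0.0011549 , -0.00055645,  0.00045573, -0.00048885,
        0.00033214]), 'joint_torque': array([ 1.78648785e-03, -4.12465167e+01, -2.31969559e+01,  7.31570623e-02,
        4.59411205e-02, -1.35876530e-04]), 'position': array([226.84638136, 527.93900835, 291.4040884 ]), 'ee_rot': array([ 2.62265552e+00,  1.72769248e+00, -2.36906700e-03]), 'contact_force': array([-0.10660981, -0.17788389, -0.35892321]), 'moment': array([ 0.01386565, -0.02124726, -0.03000088]), 'width': 0.9969331800468432}
59.5
side [[375.0970651    0.         320.87731957]
 [  0.         375.0970651  202.99778638]
 [  0.           0.           1.        ]] [ 108.38654011 -574.5452761   635.29197831] [-2.05486937  0.85287603 -0.43638551]
top [[454.54915423   0.         319.51857014]
 [  0.         454.54915423 204.14469989]
 [  0.           0.           1.        ]] [ 451.54927529  -75.35505844 1223.67379625] [-2.1268431   2.1321701  -0.17233012]
```

View pics/side0.png

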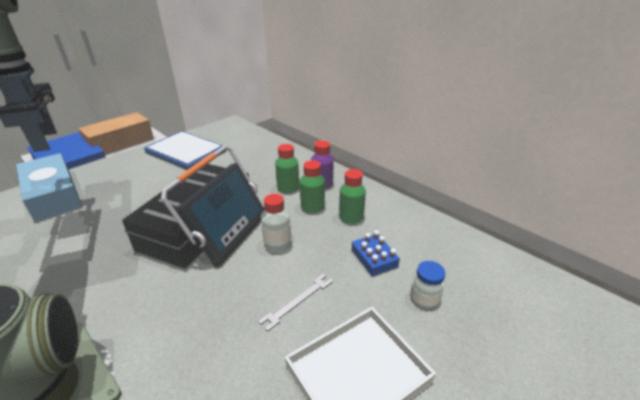

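View pics/top0.png

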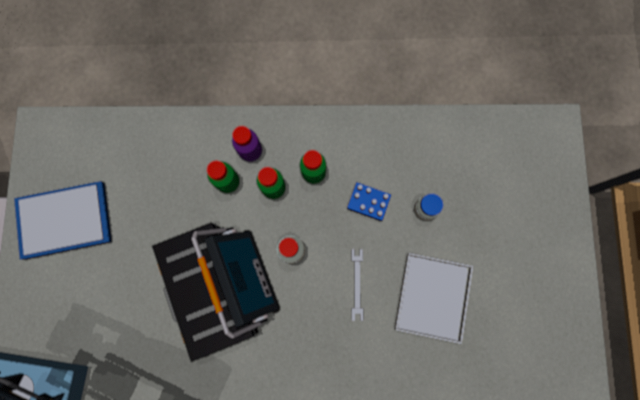

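The side view shows the clear bottle at about (275,225), the leaning terminal with its orange bar at (197,167), and the tray at (360,365). In the top view the cap is at (289,248), the bar at (209,287), the tray at (434,298) and the spanner at (357,285). I'll measure next.

```bash
cat > h.py <<'E'
import numpy as np, cv2
from scipy.spatial.transform import Rotation as R
from rig import monitor, imaging, workorder, robot
def cloud(c):
    K=c["intrinsics"]; d=c["depth"]; v,u=np.mgrid[:400,:640]
    P=np.dstack([(u-K[0,2])/K[0,0]*d,(v-K[1,2])/K[1,1]*d,d])
    W=P@R.from_rotvec(c["orientation"]).as_matrix().T+c["xyz"]; W[d<=0]=np.nan
    return W
def hsv(c): return cv2.cvtColor(c["img"],cv2.COLOR_BGR2HSV)
def ray(c,u,v,z):
    K=c["intrinsics"]; r=R.from_rotvec(c["orientation"]).as_matrix()@np.array([(u-K[0,2])/K[0,0],(v-K[1,2])/K[1,1],1])
    return c["xyz"]+r*(z-c["xyz"][2])/r[2]
def blob(m,box):
    k=np.zeros_like(m); u0,v0,u1,v1=box; k[v0:v1,u0:u1]=m[v0:v1,u0:u1]; return k>0
E
python3 - <<'E'
from h import *
np.set_printoptions(precision=1,suppress=True)
t=dict(np.load("top0.npz")); s=dict(np.load("side0.npz"))
for n,c,cb,ob,tb in (("top",t,(270,230,310,265),(190,240,230,330),(390,245,480,350)),("side",s,(260,190,290,212),(160,140,225,190),(280,305,440,400))):
    W=cloud(c);H=hsv(c)
    red=blob(cv2.inRange(H,(0,120,80),(8,255,255))|cv2.inRange(H,(172,120,80),(180,255,255)),cb)
    org=blob(cv2.inRange(H,(9,120,80),(22,255,255)),ob)
    for nm,m in (("cap",red),("bar",org)):
        p=W[m]; p=p[~np.isnan(p[:,0])]; vv,uu=np.nonzero(m)
        print(n,nm,m.sum(),"uv",uu.mean(),vv.mean(),"med",np.median(p,0),"min",p.min(0),"max",p.max(0))
        if nm=="cap":
            print(" top ray z140", ray(c,uu.mean(),vv.mean(),140), "topface",p[p[:,2]>134].mean(0))
        else:
            q=p-np.median(p,0); _,_,V=np.linalg.svd(q[np.linalg.norm(q,axis=1)<90],full_matrices=False); a=q@V[0]; print(" dir",V[0],np.percentile(a,[0,2,98,100]), "mid",np.median(p,0)+V[0]*np.mean(np.percentile(a,[1,99])))
    if n=="top":
        # tray
        x0,y0,x1,y1=tb; Z=W[...,2]; m=blob(((Z>18)&(Z<40)).astype(np.uint8),tb); p=W[m][:,:2]; print("rim",cv2.minAreaRect(p.astype(np.float32)))
        m=blob((H[...,2]>135).astype(np.uint8),tb); vv,uu=np.nonzero(m); rect=cv2.minAreaRect(np.c_[uu,vv].astype(np.float32)); print(rect,[ray(c,*q,30)[:2] for q in cv2.boxPoints(rect)])
        # terminal back plane: region of teal panel
        p=W[245:300,232:262].reshape(-1,3); p=p[~np.isnan(p[:,0])]; 
        for _ in range(3):
            cen=p.mean(0); V=np.linalg.svd(p-cen,full_matrices=False)[2]; nn=V[2]*np.sign(V[2][2]); r=(p-cen)@nn; p=p[abs(r)<6]
        print("plane",cen,nn,np.degrees(np.arcsin(nn[2])),np.degrees(np.arctan2(nn[1],nn[0])),len(p))
        for (u,v) in ((180,260),(200,345),(165,250),(197,235),(225,236),(255,240),(270,310),(235,325)): print(u,v,W[v,u])
        for nm,bx in (("vials",(340,175,400,225)),("jar",(410,185,450,225)),("spanner",(345,240,370,325))):
            m=blob((Z>4).astype(np.uint8),bx); p=W[m]; print(nm,p.min(0),p.max(0))
E
```

```text
top cap 292 uv 288.0753424657534 247.0582191780822 med [533.4   8.1 140.1] min [511.8 -13.4 133.3] max [555.1  29.9 145.1]
 top ray z140 [533.3   8.  140. ] topface [533.3   8.1 140.3]
top bar 441 uv 209.49886621315193 284.3333333333333 med [447.2 178.6 197.5] min [377.7 148.4  95.2] max [514.9 235.6 205.1]
 dir [-0.9 -0.4 -0. ] [-78.3 -63.1  62.2  65.8] mid [450.9 180.1 197.5]
rim ((411.22406005859375, -361.0107116699219), (171.62496948242188, 200.07337951660156), 78.25521850585938)
((434.9053955078125, 298.06756591796875), (67.23918914794922, 81.04869842529297), 9.462322235107422) [array([ 324.3, -257.5]), array([ 526.4, -298.2]), array([ 497.4, -469.4]), array([ 297.2, -423.9])]
plane [476.2 114.2  87.2] [ 0.3 -0.8  0.5] 27.851961809411698 -68.25105494344369 1626
180 260 [505.2 277.6  98.2]
200 345 [303.6 218.7 101.5]
165 250 [529.6 314.6 102.5]
197 235 [558.3 214.7 182.9]
225 236 [562.5 164.6 115.5]
255 240 [563.3 108.6  -2.3]
270 310 [381.9  58.6  53.1]
235 325 [353.9 127.9 147.2]
vials [ 604.7 -282.5    4. ] [ 740.6 -121.4   54.1]
jar [ 604.5 -419.4    4. ] [ 712.2 -310.1   91.2]
spanner [ 343.2 -198.6    4. ] [ 562.  -131.9   13.9]
side cap 281 uv 273.33807829181495 202.38434163701066 med [527.6   0.2 138.6] min [511.1 -13.6 117.5] max [555.1  29.3 141.1]
 top ray z140 [524.1  -4.3 140. ] topface [531.7   5.8 139. ]
side bar 205 uv 196.49268292682927 166.48292682926828 med [442.8 174.3 195.5] min [390.  150.3 187.9] max [505.4 199.1 200. ]
 dir [-0.9 -0.4  0. ] [-66.9 -64.1  54.7  57.1] mid [447.1 176.  195.4]
```

Request:
drive_tool --series '[[[-0.0238, 0.0324, -0.005], [0, 0, 0], 0.0912], [[-0.0238, 0.0324, -0.005], [0, 0, 0], 0.0912], [[-0.0238, 0.0324, -0.005], [0, 0, 0], 0.0912], [[-0.0238, 0.0324, -0.005], [0, 0, 0], 0.0912], [[-0.0238, 0.0324, -0.005], [0, 0, 0], 0.0912], [[-0.0238, 0.0324, -0.005], [0, 0, 0], 0.0912], [[-0.0238, 0.0324, -0.005], [0, 0, 0], 0.0912], [[-0.0238, 0.0324, -0.005], [0, 0, 0], 0.0912], [[-0.0238, 0.0324, -0.005], [0, 0, 0], 0.0912], [[-0.0238, 0.0324, 0], [0, 0, 0], 0.0912], [[-0.0238, 0.0324, 0], [0, 0, 0], 0.0912], [[-0.0238, 0.0324, 0], [0, 0, 0], 0.0912]]'

```text
t: 1.1
position: [471.9, 110.5, 337.2]
ee_rot: [-2.623, -1.728, -0.0]
contact_force: [1.0, 0.9, -1.1]
width: 1.001
```

Request:
drive_tool --series '[[[-0.0238, 0.0324, 0], [0, 0, 0], 0.0912], [[-0.0238, 0.0324, 0], [0, 0, 0], 0.0912], [[-0.0238, 0.0324, 0], [0, 0, 0], 0.0912], [[0, 0, 0], [0, 0, 0], 0.0912], [[0, 0, 0], [0, 0, 0], 0.0912]]'

```text
t: 1.52
position: [533.0, 6.8, 336.3]
ee_rot: [-2.626, -1.723, 0.002]
contact_force: [-0.1, 0.4, -1.0]
width: 0.999
```

Request:
drive_tool --series '[[[0.001, 0, 0.035], [0, 0, 0], 0.0912], [[0, 0, 0.035], [0, 0, 0], 0.0912], [[0, 0, 0.035], [0, 0, 0], 0.0912], [[0, 0, 0.025], [0, 0, 0], 0.0912], [[0, 0, 0.015], [0, 0, 0], 0.0912], [[0, 0, 0.004], [0, 0, 0], 0.0912], [[0, 0, 0], [0, 0, 0], 0.04], [[0, 0, 0], [0, 0, 0], 0.03], [[0, 0, 0], [0, 0, 0], 0.03], [[0, 0, 0], [0, 0, 0], 0.03], [[0, 0, 0], [0, 0, 0], 0.03], [[0, 0, 0], [0, 0, 0], 0.03]]'

```text
t: 2.52
position: [533.3, 9.4, 189.0]
ee_rot: [2.623, 1.728, 0.002]
contact_force: [-0.7, 0.2, -0.3]
width: 0.591
```

Request:
drive_tool --series '[[[0, 0, 0], [0, 0, 0], 0.02], [[0, 0, 0], [0, 0, 0], 0.02], [[0, 0, 0], [0, 0, 0], 0.02], [[0, 0, 0], [0, 0, 0], 0.02], [[0, 0, 0], [0, 0, 0], 0.02], [[0, 0, 0], [0, 0, 0], 0.02]]'

```text
t: 3.02
position: [533.3, 9.5, 188.7]
ee_rot: [2.623, 1.728, 0.002]
contact_force: [-1.0, -0.1, 6.0]
width: 0.51
```

Request:
drive_tool --series '[[[0, 0, -0.01], [0, 0, 0], 0.02], [[0, 0, -0.02], [0, 0, 0], 0.02], [[0, 0, -0.02], [0, 0, 0.06], 0.02], [[0, 0, -0.02], [0, 0, 0.12], 0.02], [[0, 0, -0.01], [0, 0, 0.12], 0.02], [[0, 0, 0], [0, 0, 0.12], 0.02], [[0, 0, 0], [0, 0, 0.12], 0.02], [[0, 0, 0], [0, 0, 0.12], 0.02], [[0, 0, 0], [0, 0, 0.12], 0.02], [[0, 0, 0], [0, 0, 0.12], 0.02], [[0, 0, 0], [0, 0, 0.12], 0.02], [[0, 0, 0], [0, 0, 0.12], 0.02]]'

```text
t: 4.02
position: [532.2, 9.1, 267.6]
ee_rot: [3.141, 0.03, -0.004]
contact_force: [-0.2, -0.8, -3.4]
width: 0.515
```

Request:
drive_tool --series '[[[0, 0, 0], [0, 0, 0.12], 0.02], [[0, 0, 0], [0, 0, 0.12], 0.02], [[0, 0, 0], [0, 0, 0.12], 0.02], [[0, 0, 0], [0, 0, 0.12], 0.02], [[0, 0, 0], [0, 0, 0.12], 0.02], [[0, 0, 0], [0, 0, 0.12], 0.02], [[0, 0, 0], [0, 0, 0.12], 0.02], [[0, 0, 0], [0, 0, 0.12], 0.02], [[0, 0, 0], [0, 0, 0.12], 0.02], [[0, 0, 0], [0, 0, 0.12], 0.02], [[0, 0, 0], [0, 0, 0.017], 0.02], [[0, 0, 0], [0, 0, 0], 0.02]]'

```text
t: 5.02
position: [532.5, 9.2, 267.8]
ee_rot: [2.601, -1.76, -0.002]
contact_force: [0.2, 0.2, -2.3]
width: 0.511
```

Request:
drive_tool --series '[[[0.01, 0.0083, 0], [0, 0, 0], 0.02], [[0.02, 0.0167, 0], [0, 0, 0], 0.02], [[0.025, 0.0209, 0], [0, 0, 0], 0.02], [[0.025, 0.0209, 0], [0, 0, 0], 0.02], [[0.025, 0.0209, 0], [0, 0, 0], 0.02], [[0.025, 0.0209, 0], [0, 0, 0], 0.02], [[0.025, 0.0209, 0], [0, 0, 0], 0.02], [[0.025, 0.0209, 0], [0, 0, 0], 0.02], [[0.025, 0.0209, 0], [0, 0, 0], 0.02], [[0.025, 0.0209, 0], [0, 0, 0], 0.02], [[0.025, 0.0209, 0], [0, 0, 0], 0.02], [[0.02, 0.0167, 0], [0, 0, 0], 0.02]]'

```text
t: 6.02
position: [419.3, -333.6, 268.2]
ee_rot: [2.6, -1.761, -0.001]
contact_force: [-0.0, 0.9, -3.2]
width: 0.508
```

Request:
drive_tool --series '[[[0.015, 0.0126, 0], [0, 0, 0], 0.02], [[0.009, 0.0084, 0], [0, 0, 0], 0.02], [[0, 0, 0], [0, 0, 0], 0.02], [[0, 0, 0.02], [0, 0, 0], 0.02], [[0, 0, 0.02], [0, 0, 0], 0.02], [[0, 0, 0.012], [0, 0, 0], 0.02], [[0, 0, 0.006], [0, 0, 0], 0.02], [[0, 0, 0], [0, 0, 0], 0.02], [[0, 0, 0], [0, 0, 0], 0.02]]'

```text
t: 6.77
position: [410.9, -360.7, 210.6]
ee_rot: [-2.601, 1.762, -0.0]
contact_force: [1.0, 0.2, -2.8]
width: 0.508
```

Request:
drive_tool --series '[[[0, 0, 0.008], [0, 0, 0], 0.02], [[0, 0, 0.005], [0, 0, 0], 0.02], [[0, 0, 0.002], [0, 0, 0], 0.02], [[0, 0, 0.001], [0, 0, 0], 0.02], [[0, 0, 0.0005], [0, 0, 0], 0.02], [[0, 0, 0], [0, 0, 0], 0.02]]'

```text
t: 7.27
position: [410.6, -361.2, 193.8]
ee_rot: [-2.6, 1.763, -0.0]
contact_force: [0.7, -0.4, -3.4]
width: 0.508
```

Request:
drive_tool --series '[[[0, 0, 0.001], [0, 0, 0], 0.02], [[0, 0, 0], [0, 0, 0], 0.02], [[0, 0, 0], [0, 0, 0], 0.02]]'

```text
t: 7.52
position: [410.8, -361.4, 193.6]
ee_rot: [-2.6, 1.764, -0.002]
contact_force: [-0.7, 1.1, 4.0]
width: 0.509
```

Contact is made with the tray floor, so I'll release and lift.

Request:
drive_tool --series '[[[0, 0, 0], [0, 0, 0], 0.06], [[0, 0, 0], [0, 0, 0], 0.07], [[0, 0, 0], [0, 0, 0], 0.08], [[0, 0, 0], [0, 0, 0], 0.088], [[0, 0, 0], [0, 0, 0], 0.088], [[0, 0, 0], [0, 0, 0], 0.088], [[0, 0, 0], [0, 0, 0], 0.088], [[0, 0, -0.015], [0, 0, 0], 0.088], [[0, 0, -0.03], [0, 0, 0], 0.088], [[0, 0, -0.04], [0, 0, 0], 0.088], [[0, 0, -0.04], [0, 0, 0], 0.088], [[0, 0, -0.03], [0, 0, 0], 0.088]]'

```text
t: 8.52
position: [410.8, -361.4, 351.1]
ee_rot: [2.6, -1.763, 0.006]
contact_force: [0.6, -1.3, -0.5]
width: 0.966
```

```bash
python3 - <<'E'
from h import *
np.set_printoptions(precision=1,suppress=True)
t=imaging.capture("top"); s=imaging.capture("side"); np.savez("top1.npz",**t)
cv2.imwrite("pics/s1.png",s["img"]); W=cloud(s);H=hsv(s)
red=cv2.inRange(H,(0,120,80),(8,255,255))|cv2.inRange(H,(172,120,80),(180,255,255))
p=W[red>0]; p=p[(p[:,1]<-250)]; print("cap in tray",len(p),p.mean(0),p.min(0),p.max(0))
# terminal back plane and bar from the top view, terminal frame
W=cloud(t); p=W[240:330,225:275].reshape(-1,3); p=p[~np.isnan(p[:,0])]
n=np.array([.327,-.821,.4695]);cen=np.array([476.2,114.2,87.2])
for _ in range(5):
    r=(p-cen)@n; q=p[abs(r)<4]; cen=q.mean(0); n=np.linalg.svd(q-cen,full_matrices=False)[2][2]; n*=np.sign(n[2])
print("plane",cen,n,np.degrees(np.arcsin(n[2])),np.degrees(np.arctan2(n[1],n[0])),len(q))
H=hsv(t); org=blob(cv2.inRange(H,(9,120,80),(22,255,255)),(190,240,230,330)); b=W[org]; b=b[b[:,2]>180]
y=np.array([-n[1],n[0],0]);y/=np.linalg.norm(y); w=np.cross(n,y)
print("bar",np.median(b,0),"n_h dot", np.percentile((b-cen)@n,[5,50,95]),"w",np.percentile((b-cen)@w,[5,50,95]),"y",np.percentile((b-cen)@y,[1,99]))
c0=cen-13*n; c0=c0-w*((c0[2]-13)/w[2]); print("bumper centre line pt",c0,"w",w)
ym=np.mean(np.percentile((b-c0)@y,[1,99])); c=c0+y*ym; print("bumper mid",c,"bar pred",c+202*w,"top",c+157*w)
E
```

```text
cap in tray 778 [ 403.  -365.5  145.3] [ 362.7 -385.6  119.3] [ 430.2 -270.7  455.7]
plane [458.5 107.3  87.2] [ 0.3 -0.8  0.5] 28.13664443390482 -68.40756064060093 3225
bar [447.2 177.7 197.4] n_h dot [-16.9  -9.   -5. ] w [122.9 130.7 134.4] y [-47.8  77.6]
bumper centre line pt [467.6  84.1  13. ] w [-0.2  0.4  0.9]
bumper mid [481.5  89.6  13. ] bar pred [446.4 178.1 191.1] top [454.3 158.4 151.4]
```

View pics/s1.png

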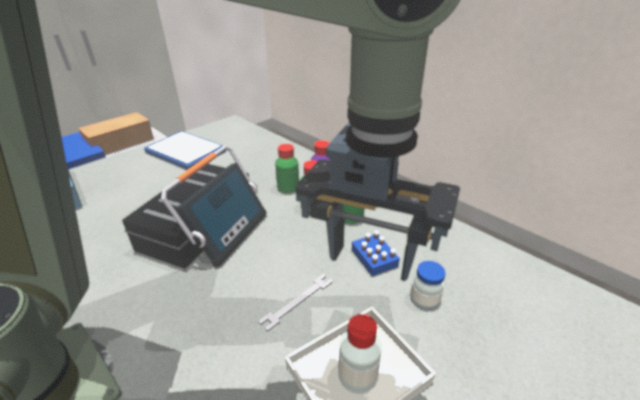

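The red-capped bottle stands upright in the tray at pixel (360,355). The terminal is unchanged, with its bar at (197,165). Next I'll move over the bar.

Request:
drive_tool --series '[[[-0.0348, -0.0166, 0], [0, 0, 0], 0.046], [[-0.0348, -0.0166, 0], [0, 0, 0], 0.046], [[-0.0348, -0.0166, 0], [0, 0, 0], 0.046], [[-0.0348, -0.0166, 0], [0, 0, 0], 0.046], [[-0.0348, -0.0166, 0], [0, 0, 0], 0.046], [[-0.0348, -0.0166, 0], [0, 0, 0], 0.046], [[-0.0348, -0.0166, 0], [0, 0, 0], 0.046], [[-0.0348, -0.0166, 0], [0, 0, 0], 0.046], [[-0.0348, -0.0166, 0], [0, 0, 0], 0.046], [[-0.0348, -0.0166, 0], [0, 0, 0], 0.046], [[-0.0348, -0.0166, 0], [0, 0, 0], 0.046], [[-0.0348, -0.0166, 0], [0, 0, 0], 0.046]]'

```text
t: 9.62
position: [440.5, 102.3, 347.0]
ee_rot: [2.599, -1.763, -0.001]
contact_force: [1.3, 0.4, -0.9]
width: 0.506
```

Request:
drive_tool --series '[[[-0.0348, -0.0166, 0], [0, 0, 0], 0.046], [[-0.0348, -0.0166, 0], [0, 0, 0], 0.046], [[0, 0, 0], [0, 0, 0], 0.046], [[0, 0, 0], [0, 0, 0], 0.046], [[0, 0, 0], [0, 0, 0], 0.046]]'

```text
t: 10.03
position: [445.9, 177.1, 346.9]
ee_rot: [2.599, -1.762, -0.001]
contact_force: [-0.4, 0.3, -0.5]
width: 0.505
```

Request:
drive_tool --series '[[[0, 0, 0.025], [0, 0, 0], 0.046], [[0, 0, 0.025], [0, 0, 0], 0.046], [[0, 0, 0.02], [0, 0, 0], 0.046], [[0, 0, 0.015], [0, 0, 0], 0.046], [[0, 0, 0.01], [0, 0, 0], 0.046], [[0, 0, 0.001], [0, 0, 0], 0.04], [[0, 0, 0], [0, 0, 0], 0.034], [[0, 0, 0], [0, 0, 0], 0.03], [[0, 0, 0], [0, 0, 0], 0.028], [[0, 0, 0], [0, 0, 0], 0.028], [[0, 0, 0], [0, 0, 0], 0.028]]'

```text
t: 10.95
position: [446.6, 177.5, 252.4]
ee_rot: [-2.599, 1.763, -0.001]
contact_force: [-0.1, -0.3, 0.5]
width: 0.307
```

```bash
python3 - <<'E'
from h import *
s=imaging.capture("side"); cv2.imwrite("pics/s2.png",cv2.resize(s["img"][80:300,80:400],None,fx=2.4,fy=2.4))
h0=np.radians(28)
a=np.radians(np.arange(-28,88,4.)); X=130*np.sin(a); Z=130*np.cos(a)
print(np.c_[np.degrees(a)[1:],np.diff(X),-np.diff(Z)].round(1))
E
```

```text
[[-24.    8.2  -4. ]
 [-20.    8.4  -3.4]
 [-16.    8.6  -2.8]
 [-12.    8.8  -2.2]
 [ -8.    8.9  -1.6]
 [ -4.    9.   -0.9]
 [  0.    9.1  -0.3]
 [  4.    9.1   0.3]
 [  8.    9.    0.9]
 [ 12.    8.9   1.6]
 [ 16.    8.8   2.2]
 [ 20.    8.6   2.8]
 [ 24.    8.4   3.4]
 [ 28.    8.2   4. ]
 [ 32.    7.9   4.5]
 [ 36.    7.5   5.1]
 [ 40.    7.2   5.6]
 [ 44.    6.7   6.1]
 [ 48.    6.3   6.5]
 [ 52.    5.8   7. ]
 [ 56.    5.3   7.3]
 [ 60.    4.8   7.7]
 [ 64.    4.3   8. ]
 [ 68.    3.7   8.3]
 [ 72.    3.1   8.5]
 [ 76.    2.5   8.7]
 [ 80.    1.9   8.9]
 [ 84.    1.3   9. ]]
```

View pics/s2.png

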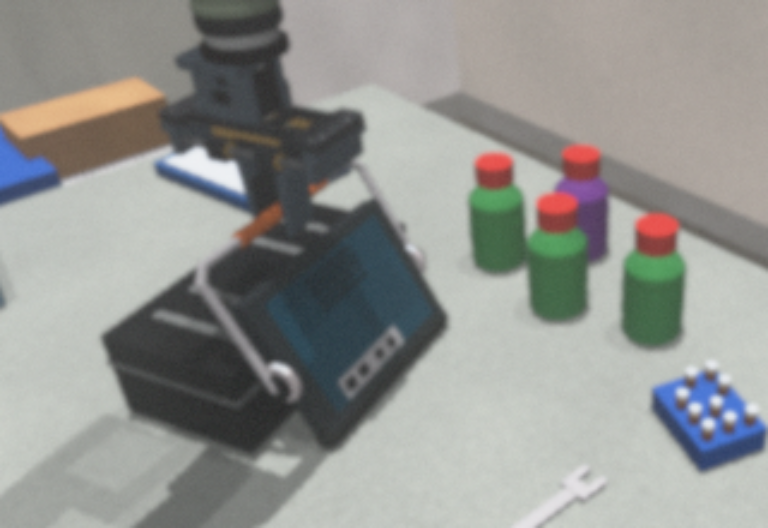

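The fingers straddle the orange bar at (285,205) in the crop. Now I'll sweep it along its arc slowly.

Request:
drive_tool --series '[[[0.004, 0, -0.002], [0, 0, 0], 0.028], [[0.004, 0, -0.002], [0, 0, 0], 0.028], [[0.0042, 0, -0.0017], [0, 0, 0], 0.028], [[0.0042, 0, -0.0017], [0, 0, 0], 0.028], [[0.0043, 0, -0.0014], [0, 0, 0], 0.028], [[0.0043, 0, -0.0014], [0, 0, 0], 0.028], [[0.0044, 0, -0.0011], [0, 0, 0], 0.028], [[0.0044, 0, -0.0011], [0, 0, 0], 0.028], [[0.0044, 0, -0.0008], [0, 0, 0], 0.028], [[0.0044, 0, -0.0008], [0, 0, 0], 0.028]]'

```text
t: 11.83
position: [462.2, 137.3, 265.8]
ee_rot: [2.6, -1.764, 0.0]
contact_force: [0.3, 0.6, 1.1]
width: 0.303
```

```bash
cat > chk.py <<'E'
from h import *
import sys
np.set_printoptions(precision=1,suppress=True)
s=imaging.capture("side"); cv2.imwrite(f"pics/{sys.argv[1]}.png",cv2.resize(s["img"][80:300,80:400],None,fx=2.4,fy=2.4))
def planefit(c,n,cen,box):
    W=cloud(c);u0,v0,u1,v1=box; p=W[v0:v1,u0:u1].reshape(-1,3); p=p[~np.isnan(p[:,0])]
    for _ in range(6):
        r=(p-cen)@n; q=p[abs(r)<6]; cen=q.mean(0); n=np.linalg.svd(q-cen,full_matrices=False)[2][2]; n*=np.sign(n@np.array([.33,-.82,.1]))
    print("plane",cen,n,"lean",np.degrees(np.arcsin(n[2])),"az",np.degrees(np.arctan2(n[1],n[0])),len(q))
    return cen,n
# dark-teal panel in the side view
W=cloud(s);H=hsv(s); m=blob(cv2.inRange(H,(85,60,20),(112,255,110)),(180,150,275,265)); p=W[m]; p=p[~np.isnan(p[:,0])]; cen=np.median(p,0)
for _ in range(6):
    n=np.linalg.svd(p-p.mean(0),full_matrices=False)[2][2]; r=(p-p.mean(0))@n; p=p[abs(r)<max(5,2*r.std())]
n*=-np.sign(n[1]); print("panel",len(p),p.mean(0),"lean",np.degrees(np.arcsin(n[2])),"az",np.degrees(np.arctan2(n[1],n[0])))
o=cv2.inRange(H,(6,130,80),(20,255,255)); b=W[blob(o,(150,130,300,300))]; b=b[~np.isnan(b[:,0])]; b=b[(b[:,1]<260)&(b[:,0]<620)]; print("orange",len(b),np.median(b,0))
print(monitor.state()["contact_force"])
E
python3 chk.py s3
```

```text
panel 2262 [468.1 115.6  91.4] lean 28.10467255237593 az -68.11474247689854
orange 90 [431.1 126.3 209.5]
[-0.1 -0.4  0.1]
```

Request:
drive_tool --series '[[[0.0045, 0, -0.0005], [0, 0, 0], 0.028], [[0.0045, 0, -0.0005], [0, 0, 0], 0.028], [[0.0045, 0, -0.0002], [0, 0, 0], 0.028], [[0.0045, 0, -0.0002], [0, 0, 0], 0.028], [[0.0045, 0, 0.0002], [0, 0, 0], 0.028], [[0.0045, 0, 0.0002], [0, 0, 0], 0.028], [[0.0045, 0, 0.0005], [0, 0, 0], 0.028], [[0.0045, 0, 0.0005], [0, 0, 0], 0.028], [[0.0045, 0, 0.0008], [0, 0, 0], 0.028], [[0.0045, 0, 0.0008], [0, 0, 0], 0.028], [[0.0044, 0, 0.0011], [0, 0, 0], 0.028], [[0.0044, 0, 0.0011], [0, 0, 0], 0.028]]'

```text
t: 12.88
position: [482.1, 87.4, 261.8]
ee_rot: [-2.6, 1.763, -0.0]
contact_force: [0.3, 0.3, -0.5]
width: 0.308
```

```bash
python3 chk.py s4
```

```text
panel 2137 [474.5 130.3  86.9] lean -72.35070307111538 az -177.04344341641203
orange 127 [454.4  78.5 207.7]
[ 0.7 -1.4  0.5]
```

Request:
drive_tool --series '[[[0.0043, 0, 0.0014], [0, 0, 0], 0.028], [[0.0043, 0, 0.0014], [0, 0, 0], 0.028], [[0.0042, 0, 0.0017], [0, 0, 0], 0.028], [[0.0042, 0, 0.0017], [0, 0, 0], 0.028], [[0.0041, 0, 0.002], [0, 0, 0], 0.028], [[0.0041, 0, 0.002], [0, 0, 0], 0.028], [[0.004, 0, 0.0023], [0, 0, 0], 0.028], [[0.0039, 0, 0.0023], [0, 0, 0], 0.028], [[0.0038, 0, 0.0026], [0, 0, 0], 0.028], [[0.0037, 0, 0.0026], [0, 0, 0], 0.028], [[0.0036, 0, 0.0028], [0, 0, 0], 0.028], [[0.0036, 0, 0.0028], [0, 0, 0], 0.028]]'

```text
t: 13.93
position: [499.7, 43.1, 236.0]
ee_rot: [2.6, -1.763, -0.0]
contact_force: [1.1, -1.2, -0.3]
width: 0.308
```

```bash
python3 chk.py s5
```

```text
panel 1961 [460.1 115.8  97.5] lean 27.954993695644962 az -68.07400234902073
orange 128 [475.2  22.6 174.5]
[ 1.4 -1.1 -0.2]
```

View pics/s5.png

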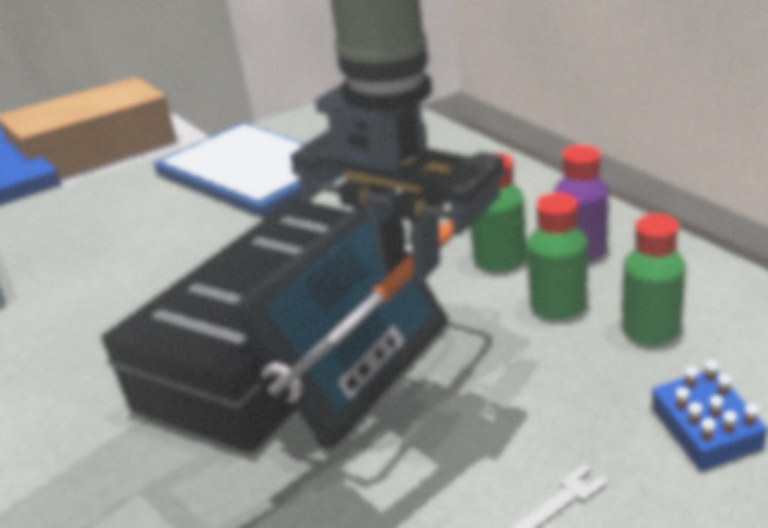

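The terminal is still on the case, and the bar, at (400,280), is past centre and held by the outer finger. I'll continue down.

Request:
drive_tool --series '[[[0.0072, 0, 0.0056], [0, 0, 0], 0.028], [[0.0067, 0, 0.0061], [0, 0, 0], 0.028], [[0.0063, 0, 0.0065], [0, 0, 0], 0.028], [[0.0058, 0, 0.007], [0, 0, 0], 0.028], [[0.0053, 0, 0.0073], [0, 0, 0], 0.028], [[0.0048, 0, 0.0077], [0, 0, 0], 0.028], [[0.0043, 0, 0.008], [0, 0, 0], 0.028], [[0.0037, 0, 0.0083], [0, 0, 0], 0.028], [[0.0031, 0, 0.0085], [0, 0, 0], 0.028], [[0.0025, 0, 0.0087], [0, 0, 0], 0.03], [[0.0019, 0, 0.0089], [0, 0, 0], 0.034], [[0.0013, 0, 0.009], [0, 0, 0], 0.04]]'

```text
t: 14.98
position: [519.2, -5.8, 143.8]
ee_rot: [-2.6, 1.763, 0.0]
contact_force: [0.2, -0.1, 1.0]
width: 0.416
```

```bash
python3 chk.py s6
```

```text
panel 1956 [449.7 110.   94.7] lean 28.052012199858016 az -68.11789773947493
orange 113 [494.9  -9.6  90. ]
[ 0.2 -0.9 -1.9]
```

Request:
drive_tool --series '[[[0, 0, 0], [0, 0, 0], 0.06], [[0, 0, -0.005], [0, 0, 0], 0.06], [[0, 0, -0.015], [0, 0, 0], 0.06], [[0, 0, -0.026], [0, 0, 0], 0.06], [[0, 0, -0.035], [0, 0, 0], 0.06], [[0, 0, -0.035], [0, 0, 0], 0.06], [[0, 0, -0.035], [0, 0, 0], 0.06], [[0, 0, -0.035], [0, 0, 0], 0.06], [[-0.034, 0, 0], [0, 0, 0], 0.042], [[-0.034, 0, 0], [0, 0, 0], 0.042], [[-0.034, 0, 0], [0, 0, 0], 0.042], [[-0.034, 0, 0], [0, 0, 0], 0.042]]'

```text
t: 16.03
position: [468.1, 121.8, 332.2]
ee_rot: [-2.597, 1.763, -0.003]
contact_force: [0.8, 0.1, 0.5]
width: 0.461
```

Request:
drive_tool --series '[[[-0.034, 0, 0], [0, 0, 0], 0.042], [[-0.034, 0, 0], [0, 0, 0], 0.042], [[-0.034, 0, 0], [0, 0, 0], 0.042], [[-0.034, 0, 0], [0, 0, 0], 0.042], [[0, 0, 0], [0, 0.098, 0], 0.042], [[0, 0, 0], [0, 0.098, 0], 0.042], [[0, 0, 0], [0, 0.098, 0], 0.042], [[0, 0, 0], [0, 0.098, 0], 0.042], [[0, 0, 0], [0, 0.098, 0], 0.042], [[0, 0, 0], [0, 0, 0], 0.042], [[0, 0, 0], [0, 0, 0], 0.042]]'

```text
t: 16.95
position: [418.1, 247.9, 330.9]
ee_rot: [2.328, -1.576, 0.579]
contact_force: [1.3, -1.1, 1.0]
width: 0.462
```

```bash
python3 chk.py s7; cat > rel.py <<'E'
from h import *
np.set_printoptions(precision=4,suppress=True)
s=monitor.state(); Rm=R.from_rotvec(s["ee_rot"]).as_matrix(); print(s["position"],"x",Rm[:,0],"z",Rm[:,2],s["joint_pos"])
th=np.radians(28.1); nh=np.array([np.cos(np.radians(-68.3)),np.sin(np.radians(-68.3)),0]); Z=np.array([0,0,1.])
n=np.cos(th)*nh+np.sin(th)*Z; w=-np.sin(th)*nh+np.cos(th)*Z; y=np.cross(w,n)
T=np.c_[n,-y,-w]; print("turn in tool",R.from_matrix(Rm.T@T).as_rotvec())
tgt=np.array([481.5,89.6,13])+202.5*w; print("shift in tool mm",Rm.T@(tgt-s["position"]))
E
python3 rel.py
```

```text
panel 2438 [467.  117.7  95.8] lean 27.926614764709967 az -68.09021523299988
orange 175 [513.1  -2.7  89.5]
[-0.2  0.1 -0.1]
[418.4319 247.3174 331.2615] x [ 0.3269 -0.8208  0.4684] z [ 0.1741 -0.4348 -0.8835] [ 0.7436  0.2244  1.6755 -0.4574  1.4422  2.0412]
turn in tool [-0.001   0.003   0.0002]
shift in tool mm [  0.4013  -0.1256 158.2526]
```

View pics/s7.png

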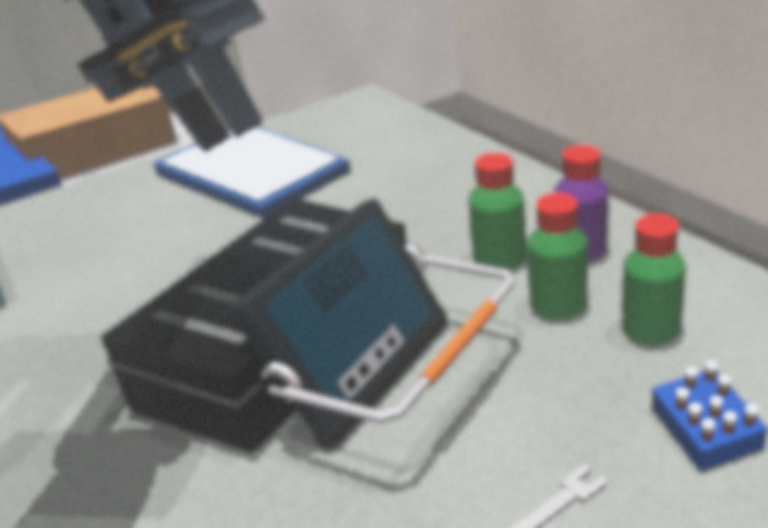

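The kickstand is down, with its bar at (460,340) and 83 mm high, which matches q≈2.0. The terminal still leans, and the gripper is lined up above its top. Approaching along the slab axis.

Request:
drive_tool --series '[[[0, 0, 0.02], [0, 0.003, 0], 0.042], [[0, 0, 0.03], [0, 0, 0], 0.042], [[0, 0, 0.03], [0, 0, 0], 0.042], [[0, 0, 0.025], [0, 0, 0], 0.042], [[0, 0, 0.015], [0, 0, 0], 0.042], [[0, 0, 0.01], [0, 0, 0], 0.042], [[0, 0, 0.01], [0, 0, 0], 0.042], [[0, 0, 0.008], [0, 0, 0], 0.042], [[0, 0, 0.006], [0, 0, 0], 0.042], [[0, 0, 0.004], [0, 0, 0], 0.042], [[0, 0, 0], [0, 0, 0], 0.042]]'

```text
t: 17.92
position: [446.2, 177.4, 191.3]
ee_rot: [2.322, -1.576, 0.584]
contact_force: [-0.3, 0.9, -0.1]
width: 0.459
```

```bash
python3 rel.py; python3 chk.py s8
```

```text
[446.236  177.4026 191.2535] x [ 0.3257 -0.8186  0.4732] z [ 0.1746 -0.4398 -0.881 ] [ 0.6035  0.3239  1.9319 -0.5518  1.0754  2.1097]
turn in tool [ 0.0004 -0.0024 -0.0001]
shift in tool mm [-0.4919 -0.2999 -0.6924]
panel 2312 [467.7 116.4  93. ] lean 27.91151126582766 az -68.06462085040836
orange 174 [515.2  -1.9  89.7]
[-0.2 -0.2  0.5]
```

View pics/s8.png

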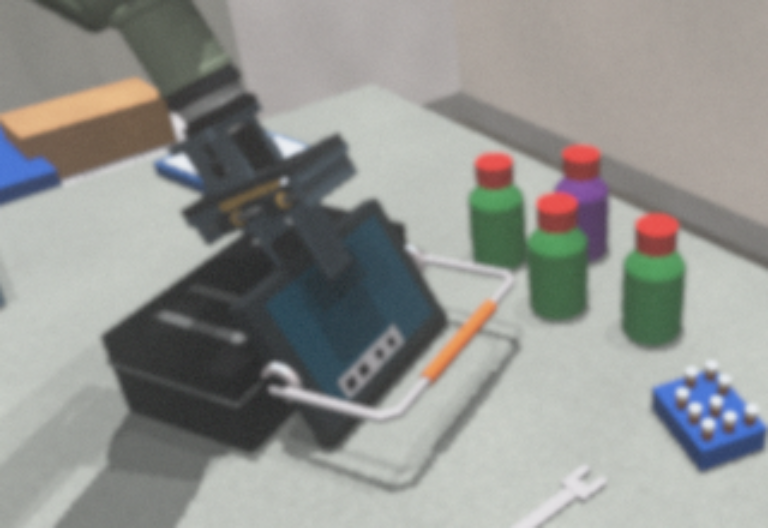

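The fingers straddle the top edge, with the near one at (325,255), and nothing touches. Closing.

Request:
drive_tool --series '[[[0, 0, 0], [0, 0, 0], 0.034], [[0, 0, 0], [0, 0, 0], 0.03], [[0, 0, 0], [0, 0, 0], 0.027], [[0, 0, 0], [0, 0, 0], 0.024], [[0, 0, 0], [0, 0, 0], 0.02], [[0, 0, 0], [0, 0, 0], 0.015], [[0, 0, 0], [0, 0, 0], 0.01], [[0, 0, 0], [0, 0, 0], 0.005], [[0, 0, 0], [0, 0, 0], 0.005], [[0, 0, 0], [0, 0, 0], 0.005]]'

```text
t: 18.8
position: [446.3, 178.2, 191.6]
ee_rot: [2.324, -1.577, 0.584]
contact_force: [-1.0, 4.6, 1.6]
width: 0.285
```

Request:
drive_tool --series '[[[0.0052, 0, 0.0002], [0, -0.0245, 0], 0.005], [[0.0052, 0, 0.0002], [0, -0.0245, 0], 0.005], [[0.0052, 0, 0.0002], [0, -0.0245, 0], 0.005], [[0.0053, 0, 0.0002], [0, -0.0245, 0], 0.005], [[0.0053, 0, 0.0002], [0, -0.0245, 0], 0.005]]'

```text
t: 19.22
position: [455.2, 155.4, 201.7]
ee_rot: [2.402, -1.629, 0.448]
contact_force: [-0.0, 3.6, -1.9]
width: 0.285
```

Request:
drive_tool --series '[[[0.0053, 0, 0.0002], [0, -0.0245, 0], 0.005], [[0.0053, 0, 0.0002], [0, -0.0245, 0], 0.005], [[0.0053, 0, 0.0001], [0, -0.0245, 0], 0.005], [[0.0053, 0, 0.0001], [0, -0.0245, 0], 0.005], [[0.0053, 0, 0.0001], [0, -0.0245, 0], 0.005], [[0.0053, 0, 0.0001], [0, -0.0245, 0], 0.005], [[0.0053, 0, 0.0001], [0, -0.0245, 0], 0.005], [[0.0053, 0, 0.0001], [0, -0.0245, 0], 0.005]]'

```text
t: 19.88
position: [470.0, 116.6, 212.1]
ee_rot: [2.512, -1.704, 0.217]
contact_force: [0.4, 1.7, -5.6]
width: 0.283
```

Request:
drive_tool --series '[[[0.0053, 0, 0.0002], [0, -0.0245, 0], 0.005], [[0.0053, 0, 0.0002], [0, -0.0245, 0], 0.005], [[0.0053, 0, 0.0001], [0, -0.0245, 0], 0.005], [[0.0053, 0, 0.0001], [0, -0.0245, 0], 0.005], [[0.0053, 0, 0.0001], [0, -0.0245, 0], 0.005], [[0.0053, 0, 0.0001], [0, -0.0245, 0], 0.005], [[0.0053, 0, 0.0001], [0, -0.0245, 0], 0.005], [[0, 0, 0], [0, 0, 0], 0.005], [[0, 0, 0], [0, 0, 0], 0.005], [[0, 0, 0], [0, 0, 0], 0.005]]'

```text
t: 20.72
position: [483.6, 82.4, 215.1]
ee_rot: [2.597, -1.761, 0.005]
contact_force: [1.9, 0.1, -4.9]
width: 0.28
```

```bash
python3 rel.py|head -1; python3 chk.py s9
```

```text
[483.5986  82.3539 215.1274] x [ 0.37   -0.929   0.0046] z [ 0.0004 -0.0048 -1.    ] [ 0.1477  0.2545  1.8696 -0.0056  1.0179  1.3425]
panel 1033 [473.8  74.8  94.1] lean -76.51463769608888 az -130.12317431302094
orange 188 [520.5 -34.2  36.8]
[ 2.  -0.6 -5.4]
```

View pics/s9.png

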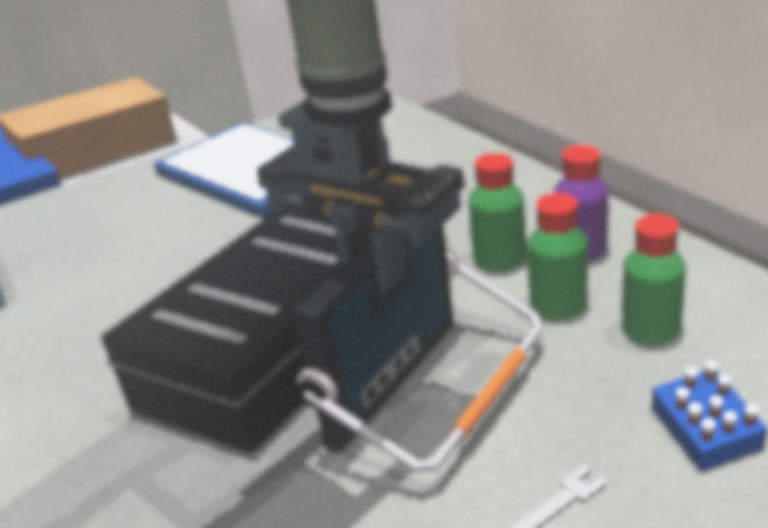

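The terminal is about upright, with its top held at (385,230) in the crop. The bar is at (490,390) and reads about 8 mm higher than expected, so I'll measure the tilt properly.

```bash
cat > tilt.py <<'E'
from h import *
np.set_printoptions(precision=2,suppress=True)
nh=np.array([np.cos(np.radians(-68.3)),np.sin(np.radians(-68.3)),0]); y=np.array([-nh[1],nh[0],0])
c0=np.array([481.5,89.6,0])
for nm in ("side","top"):
    s=imaging.capture(nm); W=cloud(s).reshape(-1,3); W=W[~np.isnan(W[:,0])]; r=W-c0
    X=r@nh; Y=r@y; Z=W[:,2]
    k=(abs(Y)<95)&(Z>20)&(Z<115)&(X>-15)&(X<50)
    if k.sum()>50:
        x,z=X[k],Z[k]
        for _ in range(8):
            a,b=np.polyfit(z,x,1); e=x-(a*z+b); g=abs(e)<3; x,z=x[g],z[g]
        print(nm,"back face x at z=0:",b,"lean deg (+ = toward case)",-np.degrees(np.arctan(a)),len(x))
    H=hsv(s); o=cv2.inRange(H,(6,130,80),(20,255,255))>0
    B=cloud(s)[o]; B=B[~np.isnan(B[:,0])]; bx=(B-c0)@nh; k=(bx>60)&(bx<190)&(B[:,2]<120)&(abs((B-c0)@y)<90)
    if k.sum()>20: print(nm,"bar x",np.percentile(bx[k],[5,50,95]),"z",np.percentile(B[k,2],[5,50,90,98]),k.sum())
print("tcp x", (monitor.state()["position"]-c0)@nh, monitor.state()["contact_force"], monitor.state()["moment"])
E
python3 tilt.py
```

```text
side back face x at z=0: 20.564418261557684 lean deg (+ = toward case) 0.31198229616052386 1461
side bar x [124.07 129.59 132.6 ] z [32.   36.88 39.49 40.6 ] 189
top back face x at z=0: 22.99754011089394 lean deg (+ = toward case) 0.7571892411738088 106
top bar x [119.99 126.93 133.66] z [31.85 38.2  41.33 42.94] 285
tcp x 7.292913464664503 [ 0.29 -1.39 -6.02] [-0.22 -0.36 -0.16]
```

The terminal is upright to 0.3–0.8°, and the bar axis is about 31 mm up. That matches q=2.0, because the 23 mm given is the underside. The wrist still carries about 5–6 N of the 8.8 N weight, so I'll ease it down to seat the edge.

Request:
drive_tool --series '[[[0, 0, 0.0007], [0, -0.005, 0], 0.005], [[0, 0, 0.0006], [0, 0, 0], 0.005], [[0, 0, 0], [0, 0, 0], 0.005], [[0, 0, 0], [0, 0, 0], 0.005], [[0, 0, 0], [0, 0, 0], 0.005], [[0, 0, 0], [0, 0, 0], 0.005]]'

```text
t: 21.37
position: [483.6, 82.0, 215.1]
ee_rot: [2.6, -1.762, -0.001]
contact_force: [-1.6, -4.7, 2.7]
width: 0.286
```

```bash
python3 tilt.py; python3 rel.py | head -1
```

```text
side back face x at z=0: 20.060172937846676 lean deg (+ = toward case) 0.05639760501943546 1466
side bar x [124.16 129.15 132.45] z [31.24 36.31 38.67 39.51] 190
top back face x at z=0: 22.69990477297928 lean deg (+ = toward case) 0.5761493363276017 102
top bar x [119.61 126.58 133.44] z [31.59 37.45 41.21 43.04] 291
tcp x 7.819471018597867 [-2.13 -4.74  2.2 ] [-1.3   0.   -0.19]
[483.6322  82.0326 215.0611] x [ 0.3706 -0.9288  0.    ] z [-0.0009 -0.0004 -1.    ] [ 0.1447  0.2547  1.8694 -0.0003  1.0184  1.336 ]
```

```bash
python3 -c "
from h import *
s=imaging.capture('side'); t=imaging.capture('top')
cv2.imwrite('pics/fin.png',np.vstack([s['img'],t['img']])[:, :][::1] if 0 else cv2.resize(np.hstack([s['img'],t['img']]),(800,250)))
t0=dict(np.load('top0.npz'))
H0,H1=[cv2.cvtColor(i,cv2.COLOR_BGR2GRAY).astype(float) for i in (t0['img'],t['img'])]
for n,(a,b,c,d) in dict(vials=(340,175,400,225),jar=(410,185,450,225),spanner=(345,240,370,325)).items(): print(n,cv2.phaseCorrelate(H0[b:d,a:c].copy(),H1[b:d,a:c].copy()))
"
```

```text
vials ((0.030900222143333878, 0.040977515503673345), 0.8571414540285456)
jar ((-0.010111343008688323, -0.06060218894200986), 0.8758145538955592)
spanner ((0.5947952752220811, -0.13712196417777278), 0.9700351482209153)
```

View pics/fin.png

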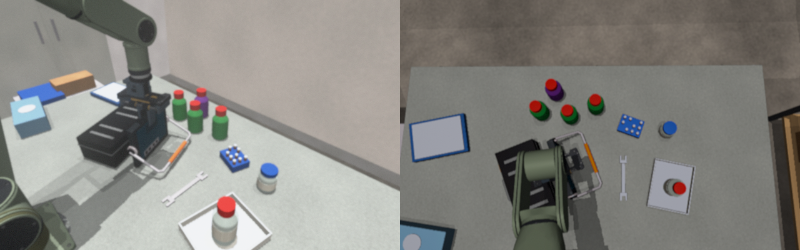

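The bottle is upright in the tray, at (225,220) in the left half. The terminal is upright with its kickstand down, and the bystanders look unmoved. Handing in.

```bash
python3 -c "
from rig import workorder, monitor
workorder.job_done(); s=monitor.state(); print(s['t'],s['position'],s['contact_force'],s['width'])"
```

```text
the job is handed in; nothing more can be done
the job is handed in; nothing more can be done
```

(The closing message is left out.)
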